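# Put the spanner away in the push-latch drawer

### The job

Put the adjustable spanner away: press the handleless drawer front in so that its touch latch lets go and the drawer springs ajar, pull the drawer out, and lay the spanner flat on the floor of its empty front compartment without dropping it. Then push the drawer shut until it latches again and stays shut, leaving the sprocket cassette, the spray bottle and the crank arm where they are.

Things in the scene. Friction and masses are not known exactly. Their poses are not given: they have to be found in the camera images.
- drawer (a joint): Drawer travel, m: 0 latched, + out to the robot, stop 0.165. Latched, press the front to its end stop (5.6 mm in, about 10 N; under 5 mm it does not release) and let go: it springs to about 0.055 and stays. Past 0.05 it slides free (1 N). To shut, push to that same stop (-0.0056) and let go: it settles at 0, latched. The spring pushes back 4 N at 0.05, 8 N at 0. Another full press reopens it.
- front_face (a point): Centre of the outer face of the white, handleless drawer front, 51 mm above the bench; moves with the drawer. x points level into the unit (the way to press), y along the front, z up. Panel 318 wide, 95 high, top edge 99 mm above the bench, 18 thick (back face at x = +18). Once ajar its top edge can be hooked from behind or pinched from above.
- unit: Grey laminate bench-top drawer unit, fixed: 270 deep, 320 wide, top 100 mm above the bench. Origin under its middle; x away from the robot. Its front edge is at x = -135 mm; between it and the back of the drawer front the gap is 6 mm when latched, about 60 mm when ajar.
- tray (a point): Centre of the floor of the drawer's empty front compartment, 26 mm above the bench, 70.5 mm behind front_face along x; moves with the drawer, same axes. Compartment 105 long in x (back of the front to a divider 38 high), 250 wide in y; drawer sides 50 high. Wholly clear of the unit's top from a travel of about 0.11. Behind the divider lies a socket set.
- spanner: Steel adjustable spanner, 196 mm long, lying flat on the bench. Origin on its underside below its centre of mass, in the handle near the head; x points along it to the jaws (tips at x = +86, handle end at x = -112), z up. At the origin the handle is 22 wide, its top 12.5 mm above the underside; head 46 wide from x = +21 on, 14 thick. 0.22 to 0.42 kg.
- cassette: Bystander: bicycle sprocket cassette, 115 diameter, 36 high, on top of the drawer unit. Origin at the centre of its underside.
- spray: Bystander: white trigger spray bottle, 76 diameter, 222 high, on the bench. Origin at the centre of its underside.
- crank: Bystander: aluminium bicycle crank arm with its dark chainring (136 diameter), 253 long over all, 20 high, lying on the bench. Origin on the underside at mid-arm, 85 mm from the chainring's centre; x along the arm to the pedal end.
Mind the look-alikes: they are no part of the job. Several things have the shape of the spanner; the one meant has the colours described above.

How it is judged:
By the outcome, as a careful person would: the job done as asked, in the order asked, and still so for the second after the job is handed in, with the robot touching nothing.
It also fails if it takes over 72 s, if anything falls off the work surface, if the arm or the gripper's body presses on something with over 40 N, if the wrist force passes 120 N, or if a joint passes its speed limit or range.

### The arm

A 6-joint arm with a two-finger parallel gripper is mounted at the origin on the work surface. World frame = base frame: x ahead of the robot, y to its left, z up, the work surface at z = 0. Lengths are in mm, angles in rad, forces in N, time in s.
With the tool pointing down it reaches from about 350 to 775 mm from the base axis. Payload 7.3 kg.
Tool frame: the origin (TCP) lies between the finger pads; the fingertips stand 25 mm ahead of it and the grasp point (between the pads) lies 6 mm ahead of it; z points along the fingers, y is the line along which they close (so a half turn about z gives the same grasp; the last joint's range is limited). The gripper opens to 92 mm and grips with 3 to 60 N. Pads are 19 mm wide; open, the fingers measure 130 mm over their backs; the gripper's body (75 mm by 190 mm) begins 47 mm behind the grasp point.
Start: joints at [1, 0.342, 1.524, -0, 1.275, -0.146], TCP at [216.36, 478.363, 251.741] pointing down, gripper open.
Joint ranges: [-2.53, 2.53], [-0.77, 2.02], [0.04, 2.7], [-1, 4.14], [0.28, 2.66], [-3.11, 3.11]. Speed limits (rad/s): [2.57, 2.57, 3.14, 3.14, 3.14, 3.14].

### API

Orientations are given as [roll, pitch, yaw] about the fixed x, y, z axes, in that order (R = Rz(yaw) Ry(pitch) Rx(roll)).
In Python, from plant import bot gives the robot as it stands.
- The arm moves only by the tool play_rows, never from a script. Its argument "commands" is a list of rows, each an object of numbers: "x", "y", "z": the shift along the tool's x, y, z in m; "twist": the turn about the tool's z in degrees. In form: [{"x": .., "y": .., "z": .., "twist": ..}, ...]. A call has exactly 8 rows; each row is the pose to reach, as a shift and turn from the pose commanded when the call began, along the tool's axes at that moment; what a row does not reach only later rows make up. A row lasts 1/10 s, in which the tool goes at most 50 mm and 8.59 degrees, less where a joint would pass 70% of its speed; a pose out of reach is approached as far as the arm can. A call with a gripper value outside its range is refused whole. "jaw" is the closure, from 0 (fully open) to 1 (shut), set as the call begins (left out, the last holds). The fingers move at their own pace and stop on an object; the grip force is fixed at half the most. Time passes only in rows, so rows that repeat a pose let the fingers close, or fill a call up. It gives the time, the measured TCP pose, the force, the opening and the grip force at its end, in the units of the state.
- bot.get_obs(): the state, without advancing time (a new reading comes with each control period).
- bot.capture(name): name is "side" or "top"; returns a dict with "pixels" (420x560x3 uint8, red, green, blue), "fx", "fy", "cx", "cy" (pixels), "eye" and "rotation" of the camera in the world. Camera axes: x right, y down, z forward; pixel columns grow to the right and rows downward; lengths in mm; the calibration is good to about 2 mm. A picture is of the moment at which its call begins. There is no depth.
- bot.close_job(): hands the job in; it is judged then, once.
The state is a dict: "time": time; "joint_positions": joint angles; "dq": joint speeds; "tau": joint torques, N m; "tool_pos": TCP position; "tcp_rot": TCP orientation; "contact_force": force on the tool from outside, world axes, zero at the start; "moment": the same for the moment, N m; "grip_width": finger opening in mm; "finger_force": force on a finger pad.
Only numpy, scipy, OpenCV 4.12 (cv2) and the standard library are available. Lean on these libraries where they do the work, as an engineer would, in place of code of your own. Each camera call takes 0.05 s, during which the arm holds its last target. There are 200 camera calls.

## Working session

There is one attempt and no reset: what is moved stays moved. The work goes in short steps, Python scripts to look and compute and a tool call to move; the robot and the scene stay as the last step left them, time stands still between calls to the robot, and variables do not carry over. Pictures are saved under pics/ and viewed, at most 10 in all, crops included, and the job is handed in when it is done.

Besides the shell and the picture viewer there is one more tool, called as a command line: name --argument value ..., lists and objects as JSON in quotes. play_rows: Moves the arm, as the interface text tells. Its arguments: {"type":"object","properties":{"commands":{"type":"array"},"jaw":{"type":"number"}},"required":["commands"]}

```bash
mkdir -p pics; ls; python3 - <<'E'
from plant import bot
import cv2,pickle
for n in("top","side"):
    c=bot.capture(n);cv2.imwrite(f"pics/{n}0.png",cv2.cvtColor(c["pixels"],cv2.COLOR_RGB2BGR))
    pickle.dump({k:v for k,v in c.items()},open(f"{n}.pkl","wb"))
    print(n,{k:v for k,v in c.items() if k!="pixels"})
print(bot.get_obs())
E
```

```text
pics
top {'fx': 408.57281836097957, 'fy': 408.57281836097957, 'cx': 277.8931434780125, 'cy': 204.32767980258126, 'eye': array([ 454.34696482,  -42.13094216, 1223.73883696]), 'rotation': array([-3.07745613,  0.02020673, -1.54437566])}
side {'fx': 470.42399484526675, 'fy': 470.42399484526675, 'cx': 271.23838372714755, 'cy': 208.64305420861405, 'eye': array([  324.54672116, -1055.24430725,  1054.12243645]), 'rotation': array([-2.32274161, -0.01992248, -0.18547557])}
{'time': 0.1, 'joint_positions': array([ 1.00000126e+00,  3.42631371e-01,  1.52492772e+00, -1.38474247e-05,
        1.27538175e+00, -1.45999199e-01]), 'dq': array([ 0.0010541 , -0.00316246, -0.00158111,  0.00164565, -0.00057407,
        0.00035716]), 'tau': array([ 1.73630360e-03, -4.32003880e+01, -2.44695443e+01,  7.20090070e-02,
        5.26188430e-02, -9.12762721e-05]), 'tool_pos': array([216.17460399, 478.06834464, 251.12350759]), 'tcp_rot': array([-3.14025689e+00, -1.83034146e-04,  2.71680071e+00]), 'contact_force': array([-0.40067534, -0.07334467, -0.36751081]), 'moment': array([ 0.00974668, -0.01378852, -0.0148482 ]), 'finger_force': 0.0, 'grip_width': 91.85256322848971}
```

View pics/top0.png

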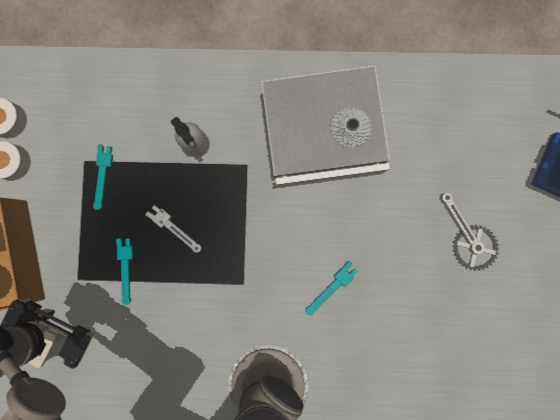

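View pics/side0.png

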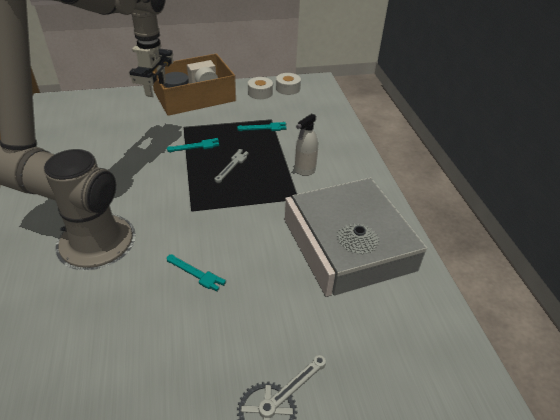

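The top view shows the steel spanner on the black mat from about (150,210), the jaws, to (198,249). The drawer unit is at about (263–388, 67–185), with the white front along (275,182)–(388,168). The teal spanners are look-alikes. I'll enlarge both areas.

```bash
cat > h.py <<'E'
import numpy as np,cv2,pickle
from scipy.spatial.transform import Rotation as R
def rot(c): return R.from_euler('xyz',c['rotation']).as_matrix()
def ray(c,u,v):
    d=rot(c)@np.array([(u-c['cx'])/c['fx'],(v-c['cy'])/c['fy'],1]);return d
def at(c,u,v,z):
    d=ray(c,u,v);return c['eye']+d*(z-c['eye'][2])/d[2]
def proj(c,p):
    q=rot(c).T@(np.array(p)-c['eye']);return np.array([c['fx']*q[0]/q[2]+c['cx'],c['fy']*q[1]/q[2]+c['cy']])
def tool(obs,p):  # world target (mm) -> shift along tool axes (m)
    return R.from_euler('xyz',obs['tcp_rot']).inv().apply(np.array(p)-obs['tool_pos'])/1000
E
python3 - <<'E'
from h import *
a=cv2.imread('pics/top0.png')
A=cv2.resize(a[195:260,140:210],None,fx=8,fy=8,interpolation=cv2.INTER_CUBIC)[:520]
B=cv2.resize(a[55:195,255:395],None,fx=4,fy=4,interpolation=cv2.INTER_CUBIC)
cv2.imwrite('pics/a.png',A);cv2.imwrite('pics/b.png',B)
t=pickle.load(open('top.pkl','rb'))
for u,v,z in [(150,210,12),(198,249,12),(275,182,99),(388,168,99),(263,81,100),(376,67,100)]:print(at(t,u,v,z).round(1))
E
```

```text
[504.9 366.2  12. ]
[393.  217.6  12. ]
[587.7  -7.9  99. ]
[ 634.  -318.7   99. ]
[872.4  33.6 100. ]
[ 918.5 -282.3  100. ]
```

View pics/a.png

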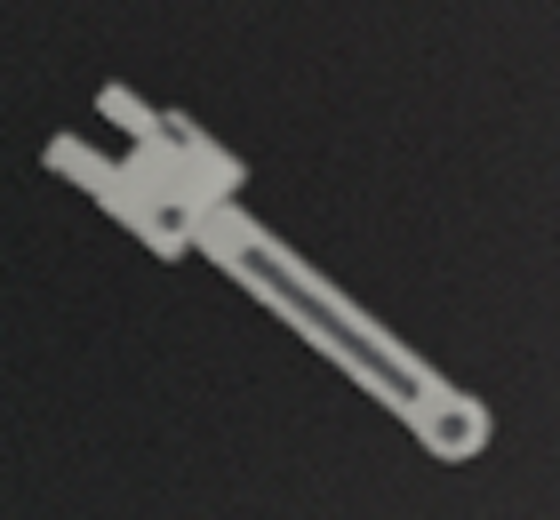

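View pics/b.png

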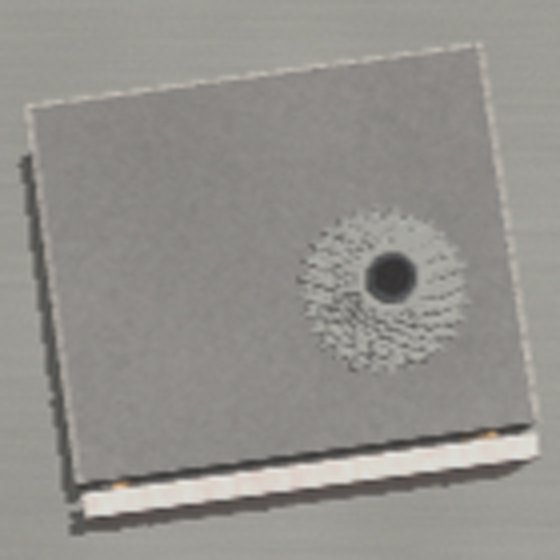

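The first crop shows the spanner with jaw tips at about (50,148) and (108,92), the handle end at (470,445) and its hole at (453,427). The second shows the unit's back corners at (27,105) and (480,45), its front corners at (78,485) and (532,424), and the white front edge from (86,517) to (540,457).

```bash
python3 - <<'E'
from h import *
t=pickle.load(open('top.pkl','rb'));s=pickle.load(open('side.pkl','rb'))
b=lambda x,y,z:at(t,(x+.5)/4-.5+255,(y+.5)/4-.5+55,z)
a=lambda x,y,z:at(t,(x+.5)/8-.5+140,(y+.5)/8-.5+195,z)
P=[b(27,105,100),b(480,45,100),b(78,485,100),b(532,424,100)]
for p in P:print(p.round(1))
c=sum(P)/4;print('c',c, 'yaw front',np.degrees(np.arctan2(*(P[1]-P[0])[:2])),np.degrees(np.arctan2(*(P[3]-P[2])[:2])), np.degrees(np.arctan2(*(P[0]-P[2])[1::-1])))
print('dims',np.linalg.norm(P[0]-P[1]),np.linalg.norm(P[0]-P[2]))
print('front edges z99',b(86,517,99),b(540,457,99),b(84,495,99),b(538,432,99))
tip=(a(50,148,10)+a(108,92,10))/2; end=a(473,448,10)
for n,p in(('tip',tip),('end',end),('hole',a(453,427,12)),('hn1',a(200,238,12)),('hn2',a(235,203,12)),('cas',b(391,277,136))):print(n,p.round(1))
d=tip-end;L=np.linalg.norm(d);print(L,np.degrees(np.arctan2(d[1],d[0])),end+d/L*112,tip-d/L*86)
# side check
for p in P:print(proj(s,p).round(),end=' ')
print(proj(s,end),proj(s,tip))
E
```

```text
[872.7  38.1 100. ]
[ 921.6 -278.5  100. ]
[604.6  -5.  100. ]
[ 654.4 -317.2  100. ]
c [ 763.31591161 -140.63685616  100.        ] yaw front 171.20851396299327 170.93939102130872 9.142044729722349
dims 320.37713390004853 271.54054842536976
front edges z99 [582.56342467 -11.10693242  99.        ] [ 631.70543981 -323.1643875    99.        ] [597.84406159  -9.3126247   99.        ] [ 649.06913617 -321.63479058   99.        ]
tip [506.3 368.6  10. ]
end [388.3 215.8  10. ]
hole [395.9 223.1  12. ]
hn1 [463.4 320.5  12. ]
hn2 [476.7 308.   12. ]
cas [ 745.6 -213.1  136. ]
193.01029161327656 52.31817974594827 [456.76085623 304.4720257   10.        ] [453.71076746 300.52308302  10.        ]
[370. 177.] [425. 247.] [292. 195.] [336. 271.] [215.73744666 179.4022115 ] [243.21822029 150.44165127]
```

```bash
cat >> h.py <<'E'
Y=np.radians(9.1);C=np.array([763.3,-140.6]);ux=np.array([np.cos(Y),np.sin(Y)]);uy=np.array([-ux[1],ux[0]])
def U(x,y,z): return np.r_[C+x*ux+y*uy,z]
def go(p,yaw=None):
    from plant import bot
    o=bot.get_obs();e=o['tcp_rot']
    q=R.from_euler('xyz',e).as_matrix();cy=np.degrees(np.arctan2(q[1,0],q[0,0]))
    tw=0 if yaw is None else -((yaw-cy+180)%360-180)
    d=o['tool_pos'][:2]-C
    print('t',round(float(o['time']),2),'pos',o['tool_pos'].round(1),'unit',(d@ux).round(1),(d@uy).round(1),'yaw',cy.round(2),'F',o['contact_force'].round(1),'w',round(float(o['grip_width']),1),'gf',o['finger_force'],'shift',tool(o,p).round(4),'twist',round(tw,2),'q6',o['joint_positions'][5].round(2))
E
python3 -c "
from h import *
go(U(-200,0,150),189.1)"
```

```text
t 0.1 pos [216.2 478.1 251.1] unit -442.4 697.4 yaw 155.66 F [-0.4 -0.1 -0.4] w 91.9 gf 0.0 shift [-0.5866 -0.4483  0.1016] twist -33.44 q6 -0.15
```

play_rows --commands '[{"x":-0.037,"y":-0.028,"z":0,"twist":-4.2},{"x":-0.074,"y":-0.056,"z":0.0,"twist":-8.4},{"x":-0.11,"y":-0.084,"z":0.0,"twist":-12.6},{"x":-0.147,"y":-0.112,"z":0.0,"twist":-16.8},{"x":-0.183,"y":-0.14,"z":0.01,"twist":-21},{"x":-0.22,"y":-0.168,"z":0.02,"twist":-25},{"x":-0.257,"y":-0.196,"z":0.03,"twist":-29},{"x":-0.293,"y":-0.224,"z":0.04,"twist":-33.4}]' --jaw 1

```text
time: 0.9
tool_pos: [391.4, 151.7, 211.3]
tcp_rot: [3.141, 0.0, -2.98]
contact_force: [1.2, 0.4, 0.0]
grip_width: 32.7
finger_force: 0.0
```

```bash
python3 -c "
from h import *
go(U(-200,0,150),189.1)"
```

```text
t 0.9 pos [391.4 151.7 211.3] unit -320.9 347.5 yaw -170.77 F [1.2 0.4 0. ] w 32.7 gf 0.0 shift [-0.1201 -0.3478  0.0613] twist 0.13 q6 -1.55
```

play_rows --commands '[{"x":-0.015,"y":-0.043,"z":0.015,"twist":0},{"x":-0.03,"y":-0.087,"z":0.03,"twist":0},{"x":-0.045,"y":-0.13,"z":0.045,"twist":0},{"x":-0.06,"y":-0.174,"z":0.06,"twist":0},{"x":-0.075,"y":-0.217,"z":0.08,"twist":0},{"x":-0.09,"y":-0.26,"z":0.1,"twist":0},{"x":-0.105,"y":-0.304,"z":0.12,"twist":0},{"x":-0.12,"y":-0.348,"z":0.141,"twist":0}]'

```text
time: 1.7
tool_pos: [564.1, -171.8, 70.2]
tcp_rot: [3.141, -0.0, -2.984]
contact_force: [1.0, -0.3, 0.2]
grip_width: 0.7
finger_force: 0.0
```

```bash
python3 -c "
from h import *
go(U(-172,0,70),189.1)"
```

```text
t 1.7 pos [ 564.1 -171.8   70.2] unit -201.7 0.7 yaw -170.96 F [ 1.  -0.3  0.2] w 0.7 gf 0.0 shift [-0.0297 -0.0007  0.0002] twist -0.06 q6 -2.15
```

play_rows --commands '[{"x":-0.012,"y":0,"z":0,"twist":0},{"x":-0.022,"y":0,"z":0,"twist":0},{"x":-0.025,"y":0,"z":0,"twist":0},{"x":-0.027,"y":0,"z":0,"twist":0},{"x":-0.029,"y":0,"z":0,"twist":0},{"x":-0.031,"y":0,"z":0,"twist":0},{"x":-0.033,"y":0,"z":0,"twist":0},{"x":-0.034,"y":0,"z":0,"twist":0}]'

```text
time: 2.5
tool_pos: [595.5, -164.2, 71.9]
tcp_rot: [3.14, -0.004, -2.983]
contact_force: [-9.6, 0.1, 7.3]
grip_width: 0.3
finger_force: 4.5
```

play_rows --commands '[{"x":-0.0005,"y":0,"z":0,"twist":0},{"x":-0.001,"y":0,"z":0,"twist":0},{"x":-0.0015,"y":0,"z":0,"twist":0},{"x":-0.002,"y":0,"z":0,"twist":0},{"x":-0.0025,"y":0,"z":0,"twist":0},{"x":-0.003,"y":0,"z":0,"twist":0},{"x":-0.003,"y":0,"z":0,"twist":0},{"x":-0.003,"y":0,"z":0,"twist":0}]'

```text
time: 3.3
tool_pos: [598.0, -163.7, 71.9]
tcp_rot: [3.14, -0.004, -2.983]
contact_force: [-9.9, 0.1, 6.8]
grip_width: 0.4
finger_force: 4.8
```

```bash
python3 -c "
from h import *
go(U(-172,0,70),189.1)"
```

```text
t 3.3 pos [ 598.  -163.7   71.9] unit -166.8 3.3 yaw -170.91 F [-9.9  0.1  6.8] w 0.4 gf 4.835026189684868 shift [ 0.0052 -0.0033  0.0019] twist -0.01 q6 -2.12
```

play_rows --commands '[{"x":-0.0005,"y":0,"z":0,"twist":0},{"x":-0.001,"y":0,"z":0,"twist":0},{"x":-0.0015,"y":0,"z":0,"twist":0},{"x":-0.002,"y":0,"z":0,"twist":0},{"x":-0.0025,"y":0,"z":0,"twist":0},{"x":-0.003,"y":0,"z":0,"twist":0},{"x":-0.003,"y":0,"z":0,"twist":0},{"x":-0.003,"y":0,"z":0,"twist":0}]'

```text
time: 4.1
tool_pos: [599.8, -163.4, 71.9]
tcp_rot: [3.14, -0.007, -2.983]
contact_force: [-14.5, 1.4, 10.8]
grip_width: 0.8
finger_force: 7.5
```

play_rows --commands '[{"x":0.03,"y":0,"z":0,"twist":0},{"x":0.07,"y":0,"z":0,"twist":0},{"x":0.1,"y":0,"z":0,"twist":0},{"x":0.1,"y":0,"z":0,"twist":0},{"x":0.1,"y":0,"z":-0.02,"twist":0},{"x":0.1,"y":0,"z":-0.06,"twist":0},{"x":0.1,"y":0,"z":-0.1,"twist":0},{"x":0.1,"y":0,"z":-0.1,"twist":0}]'

```text
time: 4.9
tool_pos: [507.9, -180.6, 177.3]
tcp_rot: [-3.135, 0.01, -2.983]
contact_force: [-0.0, -0.3, 0.2]
grip_width: 0.1
finger_force: 0.0
```

```bash
python3 - <<'E'
from h import *
from plant import bot
go(U(-172,0,70),189.1)
c=bot.capture('top');pickle.dump(c,open('t1.pkl','wb'))
A=cv2.cvtColor(c['pixels'],cv2.COLOR_RGB2BGR)[60:220,250:400]
cv2.imwrite('pics/t1.png',cv2.resize(A,None,fx=3.75,fy=3.75,interpolation=cv2.INTER_CUBIC))
E
```

```text
t 4.9 pos [ 507.9 -180.6  177.3] unit -258.5 0.9 yaw -170.91 F [-0.  -0.3  0.2] w 0.1 gf 0.0 shift [-8.550e-02 -1.000e-04  1.081e-01] twist -0.01 q6 -2.21
```

View pics/t1.png

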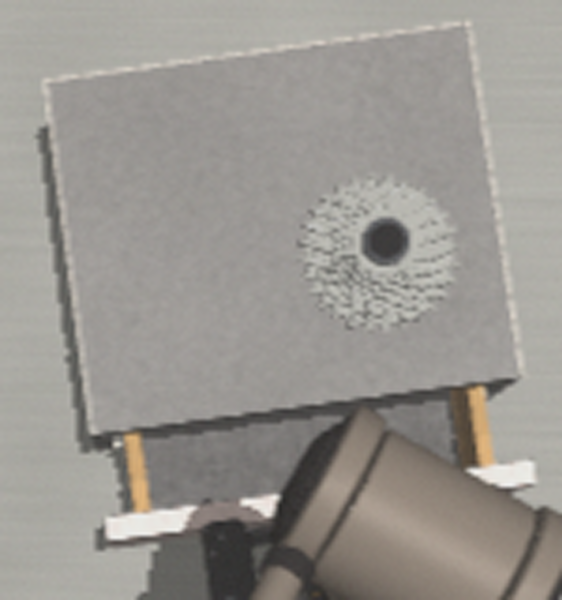

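The drawer has sprung ajar: the white front now runs from (105,530) to (536,470), about 60 mm clear of the unit. Next I'll hook it from behind.

play_rows --commands '[{"x":-0.045,"y":0,"z":0,"twist":0},{"x":-0.085,"y":-0.001,"z":0,"twist":0},{"x":-0.092,"y":-0.001,"z":0.01,"twist":0},{"x":-0.092,"y":-0.001,"z":0.03,"twist":0},{"x":-0.092,"y":-0.001,"z":0.05,"twist":0},{"x":-0.092,"y":-0.001,"z":0.065,"twist":0},{"x":-0.092,"y":-0.001,"z":0.074,"twist":0},{"x":-0.092,"y":-0.001,"z":0.074,"twist":0}]'

```text
time: 5.75
tool_pos: [594.0, -165.4, 95.1]
tcp_rot: [3.139, -0.004, -2.983]
contact_force: [-0.1, -0.0, 0.1]
grip_width: 0.4
finger_force: 0.0
```

```bash
python3 -c "
from h import *
go(U(-275,0,103),189.1)"
```

```text
t 5.75 pos [ 594.  -165.4   95.1] unit -171.0 2.3 yaw -170.94 F [-0.1 -0.   0.1] w 0.4 gf 0.0 shift [ 0.104  -0.0023 -0.0075] twist -0.04 q6 -2.12
```

play_rows --commands '[{"x":0.01,"y":-0.002,"z":0,"twist":0},{"x":0.025,"y":-0.002,"z":0,"twist":0},{"x":0.043,"y":-0.002,"z":0,"twist":0},{"x":0.061,"y":-0.002,"z":0,"twist":0},{"x":0.079,"y":-0.002,"z":0,"twist":0},{"x":0.095,"y":-0.002,"z":0,"twist":0},{"x":0.107,"y":-0.002,"z":0,"twist":0},{"x":0.113,"y":-0.002,"z":0,"twist":0}]'

```text
time: 6.55
tool_pos: [483.3, -186.1, 98.2]
tcp_rot: [-3.141, 0.001, -2.984]
contact_force: [0.3, 0.8, 1.2]
grip_width: 0.2
finger_force: 0.5
```

play_rows --commands '[{"x":0,"y":0,"z":0,"twist":0},{"x":-0.008,"y":0,"z":0,"twist":0},{"x":-0.015,"y":0,"z":-0.03,"twist":0},{"x":-0.015,"y":0,"z":-0.07,"twist":0},{"x":-0.015,"y":0,"z":-0.11,"twist":0},{"x":0.0,"y":0.04,"z":-0.13,"twist":8},{"x":0.0,"y":0.09,"z":-0.13,"twist":16},{"x":0.0,"y":0.14,"z":-0.13,"twist":24}]'

```text
time: 7.35
tool_pos: [463.7, -51.4, 228.4]
tcp_rot: [3.141, 0.002, 2.886]
contact_force: [0.7, -0.9, 0.8]
grip_width: 0.7
finger_force: 0.0
```

```bash
python3 -c "
from h import *
go([455,302.5,120],52.3)"
```

```text
t 7.35 pos [463.7 -51.4 228.4] unit -281.7 135.5 yaw 165.35 F [ 0.7 -0.9  0.8] w 0.7 gf 0.0 shift [0.0982 0.3402 0.1083] twist 113.05 q6 -1.59
```

play_rows --commands '[{"x":0.012,"y":0.043,"z":0.0,"twist":8},{"x":0.025,"y":0.085,"z":0.0,"twist":16},{"x":0.037,"y":0.128,"z":0.01,"twist":24},{"x":0.049,"y":0.17,"z":0.02,"twist":32},{"x":0.061,"y":0.213,"z":0.04,"twist":40},{"x":0.074,"y":0.255,"z":0.06,"twist":48},{"x":0.086,"y":0.298,"z":0.08,"twist":56},{"x":0.098,"y":0.34,"z":0.1,"twist":64}]' --jaw 0

```text
time: 8.15
tool_pos: [453.1, 284.2, 135.7]
tcp_rot: [3.14, -0.0, 1.819]
contact_force: [0.7, -0.6, 0.3]
grip_width: 60.0
finger_force: 0.0
```

```bash
python3 -c "
from h import *
go([455,302.5,55],52.3)"
```

```text
t 8.15 pos [453.1 284.2 135.7] unit -239.1 468.5 yaw 104.2 F [ 0.7 -0.6  0.3] w 60.0 gf 0.0 shift [0.0172 0.0063 0.0807] twist 51.9 q6 0.17
```

play_rows --commands '[{"x":0,"y":0,"z":0,"twist":8},{"x":0,"y":0,"z":0,"twist":16},{"x":0,"y":0,"z":0.01,"twist":24},{"x":0,"y":0,"z":0.025,"twist":32},{"x":0,"y":0,"z":0.04,"twist":40},{"x":0,"y":0,"z":0.055,"twist":49},{"x":0,"y":0,"z":0.07,"twist":49},{"x":0,"y":0,"z":0.073,"twist":49}]'

```text
time: 8.95
tool_pos: [452.3, 282.0, 61.6]
tcp_rot: [-3.14, 0.002, 0.969]
contact_force: [0.2, -0.0, -1.1]
grip_width: 91.8
finger_force: 0.0
```

```bash
python3 - <<'E'
from h import *
from plant import bot
go([455,302.5,33.5],52.3)
c=bot.capture('side');pickle.dump(c,open('s1.pkl','wb'))
A=cv2.cvtColor(c['pixels'],cv2.COLOR_RGB2BGR)[100:230,160:310]
cv2.imwrite('pics/s1.png',cv2.resize(A,None,fx=4.5,fy=4.5,interpolation=cv2.INTER_CUBIC))
E
```

```text
t 8.95 pos [452.3 282.   61.6] unit -240.3 466.4 yaw 55.54 F [ 0.2 -0.  -1.1] w 91.8 gf 0.0 shift [ 0.0185 -0.0094  0.028 ] twist 3.24 q6 1.01
```

View pics/s1.png

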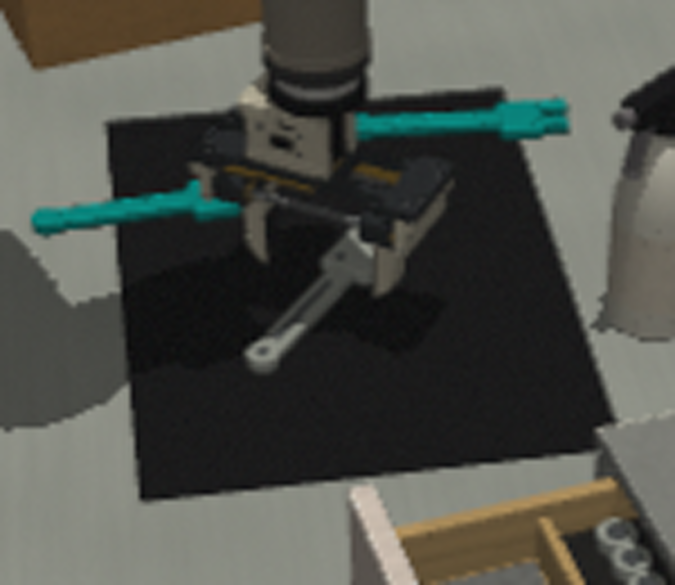

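The side view shows the open gripper straddling the spanner: the handle runs from (262,352) to (335,270) and the head sits between the fingers at (350,250). The gripper is still about 20 mm short along the spanner, so I'll correct that.

play_rows --commands '[{"x":0.006,"y":-0.003,"z":0,"twist":1},{"x":0.012,"y":-0.006,"z":0,"twist":2},{"x":0.0185,"y":-0.0094,"z":0.004,"twist":3.2},{"x":0.0185,"y":-0.0094,"z":0.008,"twist":3.2},{"x":0.0185,"y":-0.0094,"z":0.01,"twist":3.2},{"x":0.0185,"y":-0.0094,"z":0.01,"twist":3.2},{"x":0.0185,"y":-0.0094,"z":0.01,"twist":3.2},{"x":0.0185,"y":-0.0094,"z":0.01,"twist":3.2}]'

```text
time: 9.8
tool_pos: [455.7, 302.0, 53.5]
tcp_rot: [3.141, -0.0, 0.913]
contact_force: [0.9, -0.5, 0.5]
grip_width: 91.8
finger_force: 0.0
```

```bash
python3 - <<'E'
from h import *
from plant import bot
go([455,302.5,33.5],52.3)
c=bot.capture('top');pickle.dump(c,open('t2.pkl','wb'))
go([455,302.5,33.5],52.3)
E
```

```text
t 9.8 pos [455.7 302.   53.5] unit -233.8 485.6 yaw 52.29 F [ 0.9 -0.5  0.5] w 91.8 gf 0.0 shift [ 0.     -0.0009  0.02  ] twist -0.01 q6 1.1
t 9.85 pos [455.7 302.   53.4] unit -233.8 485.6 yaw 52.28 F [ 0.  -0.5 -0.2] w 92.0 gf 0.0 shift [ 0.     -0.0009  0.0199] twist -0.02 q6 1.1
```

play_rows --commands '[{"x":0,"y":-0.001,"z":0.007,"twist":0},{"x":0,"y":-0.001,"z":0.014,"twist":0},{"x":0,"y":-0.001,"z":0.02,"twist":0},{"x":0,"y":-0.001,"z":0.024,"twist":0},{"x":0,"y":-0.001,"z":0.026,"twist":0},{"x":0,"y":-0.001,"z":0.027,"twist":0},{"x":0,"y":-0.001,"z":0.028,"twist":0},{"x":0,"y":-0.001,"z":0.029,"twist":0}]'

```text
time: 10.65
tool_pos: [454.9, 302.8, 25.2]
tcp_rot: [3.141, -0.001, 0.913]
contact_force: [-4.6, -1.8, 17.1]
grip_width: 92.0
finger_force: 8.1
```

```bash
python3 - <<'E'
from h import *
go([455,302.5,33.5],52.3)
E
```

```text
t 10.65 pos [454.9 302.8  25.2] unit -234.4 486.6 yaw 52.3 F [-4.6 -1.8 17.1] w 92.0 gf 8.084266022779047 shift [-0.0001  0.0003 -0.0083] twist 0.0 q6 1.1
```

play_rows --commands '[{"x":0,"y":0,"z":-0.006,"twist":0},{"x":0,"y":0,"z":-0.009,"twist":0},{"x":0,"y":0,"z":-0.009,"twist":0},{"x":0,"y":0,"z":-0.009,"twist":0},{"x":0,"y":0,"z":-0.009,"twist":0},{"x":0,"y":0,"z":-0.009,"twist":0},{"x":0,"y":0,"z":-0.009,"twist":0},{"x":0,"y":0,"z":-0.009,"twist":0}]' --jaw 0.35

```text
time: 11.45
tool_pos: [454.7, 302.7, 33.1]
tcp_rot: [-3.142, 0.0, 0.913]
contact_force: [1.0, -0.2, 0.6]
grip_width: 59.5
finger_force: 0.0
```

```bash
python3 - <<'E'
from h import *
go([455,302.5,33.5],52.3)
E
```

```text
t 11.45 pos [454.7 302.7  33.1] unit -234.6 486.5 yaw 52.3 F [ 1.  -0.2  0.6] w 59.5 gf 0.0 shift [ 0.      0.0004 -0.0004] twist -0.0 q6 1.1
```

play_rows --commands '[{"x":0,"y":0,"z":0,"twist":0},{"x":0,"y":0,"z":0,"twist":0},{"x":0,"y":0,"z":0,"twist":0},{"x":0,"y":0,"z":0,"twist":0},{"x":0,"y":0,"z":0,"twist":0},{"x":0,"y":0,"z":0,"twist":0},{"x":0,"y":0,"z":0,"twist":0},{"x":0,"y":0,"z":0,"twist":0}]' --jaw 1

```text
time: 12.25
tool_pos: [454.9, 302.7, 33.3]
tcp_rot: [3.141, -0.0, 0.913]
contact_force: [1.9, -0.3, -0.4]
grip_width: 21.2
finger_force: 30.0
```

play_rows --commands '[{"x":0,"y":0,"z":0,"twist":0},{"x":0,"y":0,"z":-0.002,"twist":0},{"x":0,"y":0,"z":-0.005,"twist":0},{"x":0,"y":0,"z":-0.01,"twist":0},{"x":0,"y":0,"z":-0.016,"twist":0},{"x":0,"y":0,"z":-0.023,"twist":0},{"x":0,"y":0,"z":-0.03,"twist":0},{"x":0,"y":0,"z":-0.03,"twist":0}]'

```text
time: 13.05
tool_pos: [455.4, 303.1, 64.6]
tcp_rot: [3.141, -0.002, 0.913]
contact_force: [0.9, 0.5, -2.7]
grip_width: 21.4
finger_force: 30.0
```

```bash
python3 - <<'E'
from h import *
from plant import bot
c=bot.capture('side');pickle.dump(c,open('s2.pkl','wb'))
A=cv2.cvtColor(c['pixels'],cv2.COLOR_RGB2BGR)[100:310,160:440]
cv2.imwrite('pics/s2.png',cv2.resize(A,None,fx=2.8,fy=2.8,interpolation=cv2.INTER_CUBIC))
go([455,302.5,250],99.1)
print(bot.get_obs()['moment'])
E
```

```text
t 13.1 pos [455.1 302.9  64. ] unit -234.2 486.7 yaw 52.3 F [-0.3  0.  -2.3] w 21.0 gf 29.99719887971878 shift [-1.00e-04  3.00e-04 -1.86e-01] twist -46.8 q6 1.1
[-0.06283026  0.09357431  0.0198957 ]
```

View pics/s2.png

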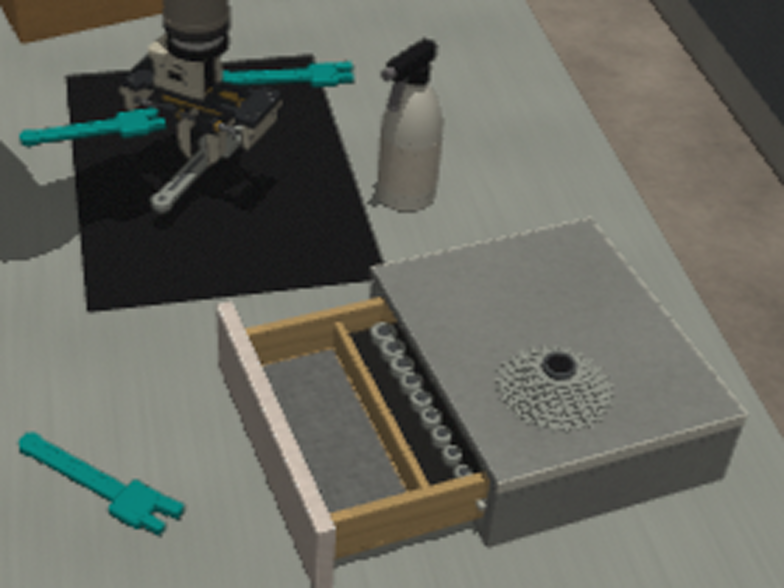

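The spanner is held level and lifted, with a force of about 2.5 N and an opening of 21 mm. The drawer front's top runs from (226,304) to (325,532), and the compartment is empty.

```bash
python3 - <<'E'
from h import *
s=pickle.load(open('s2.pkl','rb'))
for u,v,z in [(219,306,99),(317,533,99),(232,302,99),(334,530,99),(335,325,64),(415,490,64),(335,325,38),(415,490,38)]:
    p=at(s,(u+.5)/2.8-.5+160,(v+.5)/2.8-.5+100,z); d=p[:2]-C; print(u,v,z,(d@ux).round(1),(d@uy).round(1))
go(U(-240,13,200),99.1)
E
```

```text
219 306 99 -309.4 151.4
317 533 99 -312.2 -161.4
232 302 99 -294.6 153.0
334 530 99 -296.6 -163.2
335 325 64 -189.3 118.8
415 490 64 -196.1 -119.2
335 325 38 -179.1 143.9
415 490 38 -186.1 -100.5
t 13.1 pos [455.1 302.9  64. ] unit -234.2 486.7 yaw 52.3 F [-0.3  0.  -2.3] w 21.0 gf 29.99719887971878 shift [-0.3283  0.3414 -0.1362] twist -46.8 q6 1.1
```

play_rows --commands '[{"x":0,"y":0,"z":-0.03,"twist":0},{"x":-0.005,"y":0.005,"z":-0.07,"twist":0},{"x":-0.02,"y":0.02,"z":-0.1,"twist":0},{"x":-0.045,"y":0.047,"z":-0.13,"twist":-4},{"x":-0.07,"y":0.075,"z":-0.136,"twist":-9},{"x":-0.1,"y":0.105,"z":-0.136,"twist":-14},{"x":-0.13,"y":0.135,"z":-0.136,"twist":-19},{"x":-0.16,"y":0.165,"z":-0.136,"twist":-24}]'

```text
time: 13.9
tool_pos: [487.1, 73.6, 199.2]
tcp_rot: [-3.141, -0.0, 1.336]
contact_force: [0.7, 0.6, -2.9]
grip_width: 21.3
finger_force: 30.0
```

```bash
python3 - <<'E'
from h import *
go(U(-241,13,200),99.1)
E
```

```text
t 13.9 pos [487.1  73.6 199.2] unit -238.8 255.2 yaw 76.52 F [ 0.7  0.6 -2.9] w 21.3 gf 29.998652637004852 shift [-0.2245  0.091  -0.0008] twist -22.58 q6 0.23
```

play_rows --commands '[{"x":-0.03,"y":0.012,"z":0,"twist":-4},{"x":-0.07,"y":0.028,"z":0,"twist":-8},{"x":-0.11,"y":0.045,"z":0,"twist":-12},{"x":-0.15,"y":0.061,"z":0,"twist":-16},{"x":-0.185,"y":0.075,"z":0,"twist":-20},{"x":-0.21,"y":0.085,"z":0,"twist":-22.6},{"x":-0.2245,"y":0.091,"z":0,"twist":-22.6},{"x":-0.2245,"y":0.091,"z":0,"twist":-22.6}]'

```text
time: 14.7
tool_pos: [522.6, -166.0, 198.8]
tcp_rot: [-3.141, -0.0, 1.722]
contact_force: [-0.2, 0.4, -2.2]
grip_width: 21.5
finger_force: 30.0
```

```bash
python3 - <<'E'
from h import *
go(U(-241,13,75),99.1)
E
```

```text
t 14.7 pos [ 522.6 -166.   198.8] unit -241.7 13.0 yaw 98.69 F [-0.2  0.4 -2.2] w 21.5 gf 29.99684751033783 shift [0.     0.0007 0.1238] twist -0.41 q6 -0.6
```

play_rows --commands '[{"x":0,"y":0.001,"z":0.02,"twist":-0.4},{"x":0,"y":0.001,"z":0.045,"twist":-0.4},{"x":0,"y":0.001,"z":0.07,"twist":-0.4},{"x":0,"y":0.001,"z":0.09,"twist":-0.4},{"x":0,"y":0.001,"z":0.107,"twist":-0.4},{"x":0,"y":0.001,"z":0.12,"twist":-0.4},{"x":0,"y":0.001,"z":0.125,"twist":-0.4},{"x":0,"y":0.001,"z":0.125,"twist":-0.4}]'

```text
time: 15.5
tool_pos: [523.5, -163.6, 73.9]
tcp_rot: [-3.141, -0.001, 1.733]
contact_force: [0.5, -0.3, -2.5]
grip_width: 21.4
finger_force: 30.0
```

```bash
python3 - <<'E'
from h import *
from plant import bot
go(U(-241,13,60),99.1)
c=bot.capture('side')
A=cv2.cvtColor(c['pixels'],cv2.COLOR_RGB2BGR)[170:320,220:380]
cv2.imwrite('pics/s3.png',cv2.resize(A,None,fx=4,fy=4,interpolation=cv2.INTER_CUBIC))
go(U(-241,13,60),99.1)
E
```

```text
t 15.5 pos [ 523.5 -163.6   73.9] unit -240.4 15.2 yaw 99.31 F [ 0.5 -0.3 -2.5] w 21.4 gf 29.99712735414505 shift [-0.0022 -0.0006  0.0139] twist 0.21 q6 -0.61
t 15.55 pos [ 523.9 -164.    74.6] unit -240.1 14.8 yaw 99.31 F [ 0.4 -0.3 -2.1] w 21.5 gf 29.99721586704254 shift [-0.0018 -0.001   0.0145] twist 0.21 q6 -0.61
```

View pics/s3.png

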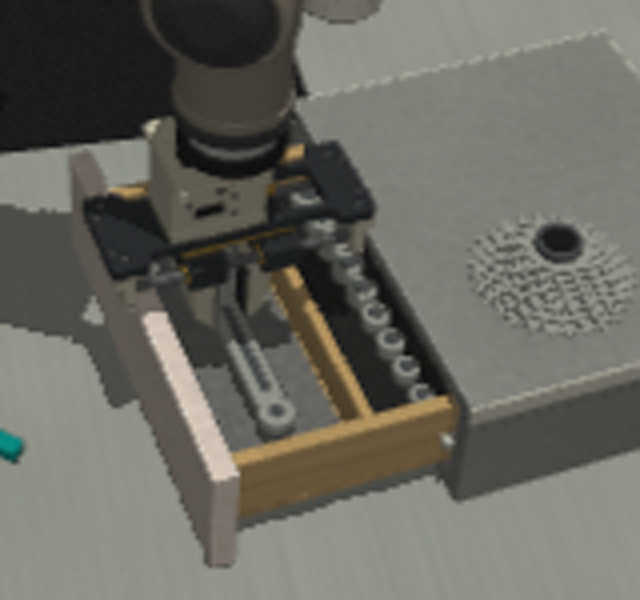

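The spanner is centred over the compartment (handle end at (275,412)), with the gripper body just above the front's top edge. I'll lower it gently.

play_rows --commands '[{"x":-0.001,"y":0,"z":0.003,"twist":0},{"x":-0.002,"y":0,"z":0.006,"twist":0},{"x":-0.002,"y":-0.001,"z":0.009,"twist":0},{"x":-0.002,"y":-0.001,"z":0.011,"twist":0},{"x":-0.002,"y":-0.001,"z":0.0125,"twist":0},{"x":-0.002,"y":-0.001,"z":0.0135,"twist":0},{"x":-0.002,"y":-0.001,"z":0.0135,"twist":0},{"x":-0.002,"y":-0.001,"z":0.0135,"twist":0}]'

```text
time: 16.35
tool_pos: [523.1, -166.4, 60.8]
tcp_rot: [3.141, -0.0, 1.733]
contact_force: [-0.3, -0.1, -2.5]
grip_width: 21.3
finger_force: 30.0
```

```bash
python3 - <<'E'
from h import *
go(U(-241,13,59),99.1)
E
```

```text
t 16.35 pos [ 523.1 -166.4   60.8] unit -241.3 12.5 yaw 99.3 F [-0.3 -0.1 -2.5] w 21.3 gf 29.99711036682129 shift [0.0005 0.0003 0.0018] twist 0.2 q6 -0.61
```

play_rows --commands '[{"x":0,"y":0,"z":0.0005,"twist":0},{"x":0,"y":0,"z":0.001,"twist":0},{"x":0,"y":0,"z":0.0015,"twist":0},{"x":0,"y":0,"z":0.002,"twist":0},{"x":0,"y":0,"z":0.002,"twist":0},{"x":0,"y":0,"z":0.002,"twist":0},{"x":0,"y":0,"z":0.002,"twist":0},{"x":0,"y":0,"z":0.002,"twist":0}]'

```text
time: 17.15
tool_pos: [523.2, -166.4, 59.2]
tcp_rot: [3.141, 0.0, 1.733]
contact_force: [-1.6, 2.0, 6.7]
grip_width: 21.2
finger_force: 30.0
```

Contact at the expected height: the force went from −2.5 to +6.7 N. I'll open partway, hold, then rise.

play_rows --commands '[{"x":0,"y":0,"z":-0.0005,"twist":0},{"x":0,"y":0,"z":-0.0005,"twist":0},{"x":0,"y":0,"z":-0.0005,"twist":0},{"x":0,"y":0,"z":-0.0005,"twist":0},{"x":0,"y":0,"z":-0.0005,"twist":0},{"x":0,"y":0,"z":-0.0005,"twist":0},{"x":0,"y":0,"z":-0.0005,"twist":0},{"x":0,"y":0,"z":-0.0005,"twist":0}]' --jaw 0.5

```text
time: 17.95
tool_pos: [523.0, -166.5, 59.2]
tcp_rot: [3.142, -0.0, 1.733]
contact_force: [-1.1, 0.0, 0.6]
grip_width: 45.9
finger_force: 0.0
```

play_rows --commands '[{"x":0,"y":0,"z":-0.005,"twist":0},{"x":0,"y":0,"z":-0.015,"twist":0},{"x":0,"y":0,"z":-0.04,"twist":0},{"x":0,"y":0,"z":-0.08,"twist":0},{"x":0,"y":0,"z":-0.12,"twist":0},{"x":0,"y":0.04,"z":-0.13,"twist":0},{"x":0,"y":0.09,"z":-0.13,"twist":0},{"x":0,"y":0.1,"z":-0.13,"twist":0}]'

```text
time: 18.75
tool_pos: [625.5, -149.4, 190.7]
tcp_rot: [3.137, 0.002, 1.734]
contact_force: [-0.0, -1.0, -0.7]
grip_width: 46.2
finger_force: 0.0
```

```bash
python3 - <<'E'
from h import *
from plant import bot
go(U(-375,0,150),189.1)
c=bot.capture('side')
A=cv2.cvtColor(c['pixels'],cv2.COLOR_RGB2BGR)[170:320,220:380]
cv2.imwrite('pics/s4.png',cv2.resize(A,None,fx=4,fy=4,interpolation=cv2.INTER_CUBIC))
E
```

```text
t 18.75 pos [ 625.5 -149.4  190.7] unit -137.5 13.1 yaw 99.37 F [-0.  -1.  -0.7] w 46.2 gf 0.0 shift [-0.0119 -0.2377  0.0396] twist -89.73 q6 -0.52
```

View pics/s4.png

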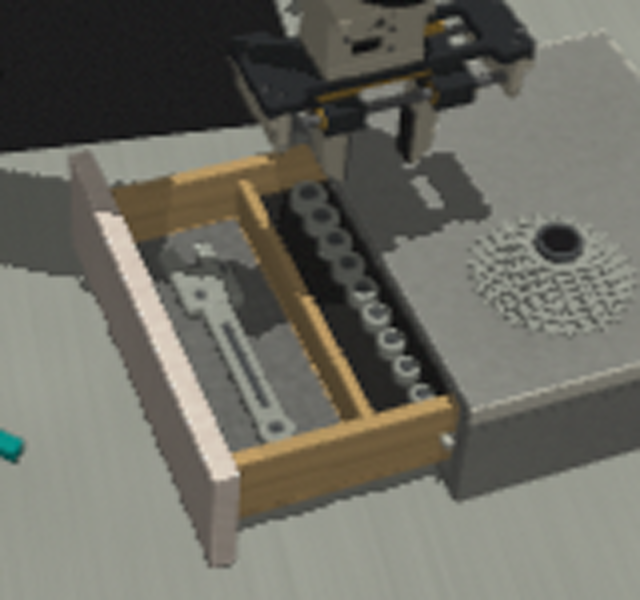

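The spanner lies flat in the front compartment: head at about (200,275), handle end at (275,428). The fingers are clear, so I'll go round to the front.

play_rows --commands '[{"x":0,"y":-0.035,"z":0,"twist":-8},{"x":-0.005,"y":-0.075,"z":0,"twist":-16},{"x":-0.012,"y":-0.115,"z":0,"twist":-24},{"x":-0.012,"y":-0.155,"z":0,"twist":-32},{"x":-0.012,"y":-0.195,"z":0,"twist":-40},{"x":-0.012,"y":-0.222,"z":0,"twist":-48},{"x":-0.012,"y":-0.222,"z":0,"twist":-56},{"x":-0.012,"y":-0.222,"z":0.02,"twist":-64}]' --jaw 1

```text
time: 19.6
tool_pos: [404.4, -199.1, 171.9]
tcp_rot: [-3.139, 0.006, 2.854]
contact_force: [0.5, -0.2, -1.0]
grip_width: 0.3
finger_force: 0.0
```

```bash
python3 - <<'E'
from h import *
go(U(-355,0,75),189.1)
E
```

```text
t 19.6 pos [ 404.4 -199.1  171.9] unit -363.6 -1.0 yaw 163.54 F [ 0.5 -0.2 -1. ] w 0.3 gf 0.0 shift [-0.0068  0.0048  0.0969] twist -25.56 q6 -1.91
```

play_rows --commands '[{"x":0,"y":0,"z":0,"twist":-8},{"x":0,"y":0,"z":0.01,"twist":-16},{"x":-0.003,"y":0.002,"z":0.03,"twist":-25.6},{"x":-0.003,"y":0.002,"z":0.05,"twist":-25.6},{"x":-0.003,"y":0.002,"z":0.07,"twist":-25.6},{"x":-0.003,"y":0.002,"z":0.09,"twist":-25.6},{"x":-0.003,"y":0.002,"z":0.097,"twist":-25.6},{"x":-0.003,"y":0.002,"z":0.097,"twist":-25.6}]'

```text
time: 20.4
tool_pos: [407.3, -196.7, 72.1]
tcp_rot: [3.141, -0.001, -2.986]
contact_force: [1.3, 0.1, 0.3]
grip_width: 0.3
finger_force: 0.0
```

```bash
python3 - <<'E'
from h import *
go(U(-220,0,75),189.1)
E
```

```text
t 20.4 pos [ 407.3 -196.7   72.1] unit -360.4 0.9 yaw -171.11 F [1.3 0.1 0.3] w 0.3 gf 0.0 shift [-0.1404 -0.0004 -0.003 ] twist -0.21 q6 -2.35
```

play_rows --commands '[{"x":-0.015,"y":0,"z":0,"twist":0},{"x":-0.026,"y":0,"z":0,"twist":0},{"x":-0.031,"y":0,"z":0,"twist":0},{"x":-0.036,"y":0,"z":0,"twist":0},{"x":-0.041,"y":0,"z":0,"twist":0},{"x":-0.047,"y":0,"z":0,"twist":0},{"x":-0.054,"y":0,"z":0,"twist":0},{"x":-0.062,"y":0,"z":0,"twist":0}]'

```text
time: 21.2
tool_pos: [469.5, -187.1, 72.2]
tcp_rot: [3.141, -0.0, -2.986]
contact_force: [-2.6, 0.3, 1.0]
grip_width: 0.9
finger_force: 0.9
```

play_rows --commands '[{"x":-0.009,"y":0,"z":0,"twist":0},{"x":-0.018,"y":0,"z":0,"twist":0},{"x":-0.027,"y":0,"z":0,"twist":0},{"x":-0.036,"y":0,"z":0,"twist":0},{"x":-0.045,"y":0,"z":0,"twist":0},{"x":-0.054,"y":0,"z":0,"twist":0},{"x":-0.062,"y":0,"z":0,"twist":0},{"x":-0.07,"y":0,"z":0,"twist":0}]'

```text
time: 22.0
tool_pos: [539.0, -176.3, 72.1]
tcp_rot: [3.141, -0.0, -2.986]
contact_force: [-1.7, 0.3, 0.6]
grip_width: 0.5
finger_force: 0.9
```

```bash
python3 - <<'E'
from h import *
go(U(-180,0,72),189.1)
E
```

```text
t 22.0 pos [ 539.  -176.3   72.1] unit -227.1 0.2 yaw -171.09 F [-1.7  0.3  0.6] w 0.5 gf 0.8565637841820717 shift [-0.0471 -0.      0.0001] twist -0.19 q6 -2.18
```

play_rows --commands '[{"x":-0.007,"y":0,"z":0,"twist":0},{"x":-0.014,"y":0,"z":0,"twist":0},{"x":-0.021,"y":0,"z":0,"twist":0},{"x":-0.028,"y":0,"z":0,"twist":0},{"x":-0.035,"y":0,"z":0,"twist":0},{"x":-0.041,"y":0,"z":0,"twist":0},{"x":-0.047,"y":0,"z":0,"twist":0},{"x":-0.052,"y":0,"z":0,"twist":0}]'

```text
time: 22.8
tool_pos: [588.5, -168.5, 72.1]
tcp_rot: [3.14, -0.004, -2.986]
contact_force: [-9.1, 0.1, 4.2]
grip_width: 0.2
finger_force: 4.7
```

play_rows --commands '[{"x":-0.001,"y":0,"z":0,"twist":0},{"x":-0.002,"y":0,"z":0,"twist":0},{"x":-0.003,"y":0,"z":0,"twist":0},{"x":-0.004,"y":0,"z":0,"twist":0},{"x":-0.005,"y":0,"z":0,"twist":0},{"x":-0.006,"y":0,"z":0,"twist":0},{"x":-0.007,"y":0,"z":0,"twist":0},{"x":-0.007,"y":0,"z":0,"twist":0}]'

```text
time: 23.6
tool_pos: [595.4, -167.4, 72.1]
tcp_rot: [3.141, -0.003, -2.986]
contact_force: [-7.9, -0.2, 4.6]
grip_width: 0.2
finger_force: 4.0
```

```bash
python3 - <<'E'
from h import *
go(U(-165,0,72),189.1)
E
```

```text
t 23.6 pos [ 595.4 -167.4   72.1] unit -170.0 0.1 yaw -171.09 F [-7.9 -0.2  4.6] w 0.2 gf 4.043412439059466 shift [-0.005  -0.0001  0.0001] twist -0.19 q6 -2.12
```

play_rows --commands '[{"x":-0.001,"y":0,"z":0,"twist":0},{"x":-0.002,"y":0,"z":0,"twist":0},{"x":-0.003,"y":0,"z":0,"twist":0},{"x":-0.004,"y":0,"z":0,"twist":0},{"x":-0.005,"y":0,"z":0,"twist":0},{"x":-0.006,"y":0,"z":0,"twist":0},{"x":-0.006,"y":0,"z":0,"twist":0},{"x":-0.006,"y":0,"z":0,"twist":0}]'

```text
time: 24.4
tool_pos: [600.3, -166.6, 72.1]
tcp_rot: [3.14, -0.006, -2.986]
contact_force: [-12.4, -0.2, 6.5]
grip_width: 0.6
finger_force: 6.3
```

play_rows --commands '[{"x":-0.001,"y":0,"z":0,"twist":0},{"x":-0.0015,"y":0,"z":0,"twist":0},{"x":-0.002,"y":0,"z":0,"twist":0},{"x":-0.002,"y":0,"z":0,"twist":0},{"x":-0.002,"y":0,"z":0,"twist":0},{"x":-0.002,"y":0,"z":0,"twist":0},{"x":-0.002,"y":0,"z":0,"twist":0},{"x":-0.002,"y":0,"z":0,"twist":0}]'

```text
time: 25.2
tool_pos: [600.3, -166.6, 72.2]
tcp_rot: [3.139, -0.01, -2.986]
contact_force: [-21.2, -2.5, 11.7]
grip_width: 0.6
finger_force: 10.7
```

The front is hard against its stop: no more travel, and the force is up to 21 N. I'll let go and back away.

play_rows --commands '[{"x":0.006,"y":0,"z":0,"twist":0},{"x":0.02,"y":0,"z":0,"twist":0},{"x":0.05,"y":0,"z":0,"twist":0},{"x":0.09,"y":0,"z":0,"twist":0},{"x":0.12,"y":0,"z":-0.02,"twist":0},{"x":0.13,"y":0.03,"z":-0.06,"twist":0},{"x":0.13,"y":0.07,"z":-0.1,"twist":0},{"x":0.13,"y":0.11,"z":-0.13,"twist":0}]'

```text
time: 26.0
tool_pos: [460.6, -83.4, 199.9]
tcp_rot: [-3.14, 0.003, -2.989]
contact_force: [0.7, -0.6, -0.1]
grip_width: 0.5
finger_force: 0.0
```

play_rows --commands '[{"x":0,"y":0.05,"z":0,"twist":0},{"x":0,"y":0.1,"z":0,"twist":0},{"x":0,"y":0.13,"z":0,"twist":0},{"x":0,"y":0.13,"z":0,"twist":0},{"x":0,"y":0.13,"z":0,"twist":0},{"x":0,"y":0.13,"z":0,"twist":0},{"x":0,"y":0.13,"z":0,"twist":0},{"x":0,"y":0.13,"z":0,"twist":0}]'

```text
time: 26.8
tool_pos: [440.2, 44.1, 197.6]
tcp_rot: [3.142, 0.0, -2.988]
contact_force: [-1.2, 0.6, 0.2]
grip_width: 0.4
finger_force: 0.0
```

```bash
python3 - <<'E'
from h import *
from plant import bot
c=bot.capture('side')
cv2.imwrite('pics/s5.png',cv2.cvtColor(c['pixels'],cv2.COLOR_RGB2BGR))
go(U(-375,0,150),189.1)
E
```

```text
t 26.85 pos [440.2  44.3 197.6] unit -289.8 233.6 yaw -171.19 F [ 0.   0.7 -0.5] w 0.6 gf 0.0 shift [ 0.084  -0.2341  0.0476] twist -0.29 q6 -1.8
```

View pics/s5.png

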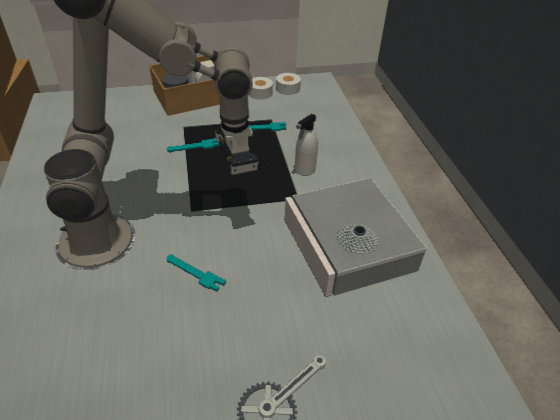

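The drawer is shut: the front runs from (288,200) to (331,288), as at the start. The cassette, spray bottle and crank arm haven't moved, and the arm is clear.

```bash
python3 -c "
from plant import bot
print(bot.close_job())"
```

```text
the job is handed in; nothing more can be done
None
```

The steel spanner is lying flat in the drawer's front compartment and the drawer is shut and latched; the cassette, spray bottle and crank arm look unmoved in the last picture, and I handed the job in at about 27 s (no verdict came back).

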